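# Hold a handle sleeve up at gauge height

### The job

On the little lift stand, swing the steel hasp up off its catch and right over backwards so that it clears the brass knob, then press the sprung knob straight down until the top of the small platform is level with the top of the height gauge beside it. Finish while still holding the knob there, with the platform steady and level with the gauge, so that the chrome sleeve can be dressed; the sleeve must stay standing on the platform, and everything lying around is left alone.

Things in the scene. Friction and masses are not known exactly. Their poses are not given: they have to be found in the camera images.
- stand: Lift stand, a grey painted steel housing fixed to the shelf, 130 (x) x 260 (y) x 45 mm high. Origin: centre of its underside; x points from its front to its back (away from the robot at yaw 0), y to the left, z up. The knob is at its right (y = -65 mm), the platform at its left (y = +65 mm).
- knob: Knurled brass push knob, 30 mm in diameter and 14 mm thick on a stem; origin at the centre of its top face, 79 mm above the shelf at rest. It slides straight down against a spring, 24 mm at most, and springs back when let go; the platform rises by just as much as the knob is pressed. It takes about 6 N to start, 12 N at full travel. The closed hasp's strap covers it.
- hasp (a joint): Angle of the hasp, rad: 0 lying level over the knob with its slot over the staple, pi/2 standing upright, 3.2 fallen right over behind the stand. It turns about the hinge line, which is parallel to the stand's y axis. It is nearly free: past the upright (above about 1.65) it falls over backwards by itself, before that it falls shut.
- staple (a point): Top of the small staple on the catch post, which stands in front of the knob (stand's x = -51 to -39 mm, 30 mm wide); 97 mm above the shelf.
- hasp_hinge (a point): Point on the hasp's hinge line, at the top of the hinge post behind the knob (stand's x = +44 to +56 mm, 34 mm wide, 83 mm tall), in the stand's frame at (50, -65, 83) mm; axes as the stand's.
- hasp_pull (a point): Centre of the pull at the hasp's free end: a steel cross bar 14 mm in diameter and 24 mm long, lying along the stand's y axis, 122 mm from the hinge line; with the hasp closed it is in the stand's frame at (-72, -65, 86) mm, with free air below it and on either side. The strap is 30 mm wide and 4 mm thick, 14 mm wide next to the pull.
- platform_top (a point): Centre of the top face of the small steel platform, 60 x 60 mm and 6 mm thick; at rest 51 mm above the shelf.
- gauge_top (a point): Top of the height gauge, a dark steel post 30 mm by 14 mm with a lip, fixed at the left end of the stand 10 mm from the platform's left edge (stand's y = 115 mm). Its top is 8 to 20 mm above the platform's top at rest; it is set anew each time.
- sleeve: Chrome handle sleeve, a plain tube 32 mm in outer diameter and 60 mm tall, about 120 g, standing loose on the middle of the platform. Origin: centre of its underside.
- emery_block: Slate grey emery block, 45 x 80 x 26 mm, lying in front of the platform. Origin: centre of its underside.
- bolt: Plain steel bolt standing on its head on the stand between knob and platform, head 20 mm in diameter, 29 mm tall. Origin: centre of its underside.
- pickup_tool: Magnetic pickup tool, a rod 242 mm long and 18 mm thick lying along its x axis to the right of the stand. Origin: below the rod, near its middle.
- scoop: Green plastic scoop, tray 85 x 60 x 28 mm with a handle towards its -x side, total about 170 mm long, lying to the left of the stand. Origin: centre of the tray's underside.
- bolt_jar: Closed jar, 64 mm in diameter and 85 mm tall. Origin: centre of its underside.
- screwdriver: Screwdriver lying along its x axis. Origin: on its underside.
- spare_handle: Black bent curling-stone handle, about 150 x 65 x 45 mm, lying on the shelf. Origin: on its underside.
Mind the look-alikes: they are no part of the job. What is shaped like the sleeve but brown is not meant.

How it is judged:
On the way, in this order (a step that is already met when the one before it is completed fails the run):
1. the hasp is swung off its catch and over backwards, past 2.0 rad (value of joint hasp above 2 rad), for 0.2 s.
2. the robot presses the knob so that the platform is level with the gauge within 3 mm (z of platform_top in the frame of gauge_top between -0.003 and 0.003 m and contact force between any of the fingers, the arm and knob above 2 N and value of joint hasp above 2 rad), for 0.5 s.
At the end, for the whole second after the job is handed in: The robot is still pressing the knob (more than 2 N) and holds it still, the platform's top level with the gauge's top within 3 mm; the hasp is over backwards (more than 2.0 rad); the sleeve stands upright (within 0.1 rad) on the platform, within 20 mm of its middle (all of step 2 and angle between sleeve's own z axis and vertical below 0.1 rad and horizontal distance between sleeve and platform_top below 0.02 m and distance between sleeve and platform_top below 0.021 m and linear speed of knob below 0.01 m/s and linear speed of sleeve below 0.02 m/s); the arm keeps its last pose, push and grip.
It fails at once if the sleeve is tipped over (angle between sleeve's own z axis and vertical above 0.4 rad).
It fails at once if a bystander is moved more than 20 mm (distance of any of emery_block, bolt, pickup_tool, scoop, bolt_jar, screwdriver, spare_handle from where it was at the start of the episode above 0.02 m).
It also fails if it takes over 51 s, if anything falls off the work surface, if the arm or the gripper's body presses on something with over 40 N, if the wrist force passes 120 N, or if a joint passes its speed limit or range.

### The arm

A 6-joint arm with a two-finger parallel gripper is mounted at the origin on the work surface. World frame = base frame: x ahead of the robot, y to its left, z up, the work surface at z = 0. Lengths are in m, angles in rad, forces in N, time in s.
With the tool pointing down it reaches from about 0.375 to 0.975 m from the base axis. Payload 3.8 kg.
Tool frame: the origin (TCP) lies midway between the tips of the shut fingers; the grasp point (between the pads) lies 19 mm behind it; z points along the fingers, y is the line along which they close (so a half turn about z gives the same grasp; the last joint's range is limited). The gripper opens to 88 mm and grips with 3 to 60 N. Pads are 18 mm wide; open, the fingers measure 123 mm over their backs; the gripper's body (75 mm by 187 mm) begins 45 mm behind the grasp point.
Start: joints at [-1.275, 0.264, 1.604, -0, 1.274, -0.037], TCP at [0.221, -0.638, 0.239] pointing down, gripper open.
Joint ranges: [-2.63, 2.63], [-0.94, 2.18], [0.31, 2.57], [-1.31, 4.45], [0, 2.66], [-2.55, 2.55]. Speed limits (rad/s): [2.57, 2.57, 3.14, 3.14, 3.14, 3.14].

### API

Orientations are given as a rotation vector (axis times angle).
In Python, from station import bot, snapshot, job gives the robot as it stands.
- The arm moves only by the tool move_arm, never from a script. Its argument "rows" is a list that holds one entry, the list of rows, each a list of 4 numbers: the shift along the tool's x, y, z in mm, then the turn about the tool's z in rad. A call has 1 to 20 rows; each row is the pose to reach, as a shift and turn from the pose commanded when the call began, along the tool's axes at that moment; what a row does not reach only later rows make up. A row lasts 1/10 s, in which the tool goes at most 50 mm and 8.59 degrees, less where a joint would pass 70% of its speed; a pose out of reach is approached as far as the arm can. A call with a gripper value outside its range is refused whole. "claw" is the gripper's target within -1 to 1 (fully open at 1, half-way at 0, shut at -1), set as the call begins (left out, the last holds). The fingers move at their own pace and stop on an object; the grip force is fixed at half the most. Time passes only in rows, so rows that repeat a pose let the fingers close. It gives the time, the measured TCP pose, the force, the opening and the grip force at its end, in the units of the state.
- bot.observe(): the state, without advancing time (a new reading comes with each control period).
- snapshot(name): name is "side" or "top"; returns a dict with "color" (400x640x3 uint8, red, green, blue), "z_map" (400x640 float32, m along the optical axis (not along the pixel's ray), 0 where there is no reading), "intrinsics" (3x3 intrinsics, pixels), "position" and "rotation" of the camera in the world. Camera axes: x right, y down, z forward; pixel columns grow to the right and rows downward; lengths in m; the calibration is good to about 2 mm. A picture is of the moment at which its call begins.
- job.job_done(): hands the job in; it is judged then, once.
The state is a dict: "t": time; "qpos": joint angles; "qvel": joint speeds; "joint_efforts": joint torques, N m; "eef_pos": TCP position; "orientation": TCP orientation; "ft_force": force on the tool from outside, world axes, zero at the start; "wrist_torque": the same for the moment, N m; "gripper_width": finger opening in m; "grip_force": force on a finger pad.
Only numpy, scipy, OpenCV 4.12 (cv2) and the standard library are available. Lean on these libraries where they do the work, as an engineer would, in place of code of your own. Each camera call takes 0.05 s, during which the arm holds its last target. There are 200 camera calls.

## Working session

There is one attempt and no reset: what is moved stays moved. The work goes in short steps, Python scripts to look and compute and a tool call to move; the robot and the scene stay as the last step left them, time stands still between calls to the robot, and variables do not carry over. Pictures are saved under pics/ and viewed, at most 10 in all, crops included, and the job is handed in when it is done.

Besides the shell and the picture viewer there is one more tool, called after "Request:" as name(argument=value, ...) on one line, values as JSON. move_arm: Moves the arm, as the interface text tells. Its arguments: {"type":"object","properties":{"rows":{"type":"array","items":{"type":"array","items":{"type":"array","items":{"type":"number"}}}},"claw":{"type":"number"}},"required":["rows"]}

```bash
mkdir -p pics; cat > h.py <<'E'
import numpy as np, cv2
from station import bot, snapshot, job
def snap(n,f):
    s=snapshot(n); np.savez(f'pics/{f}.npz',**{k:np.array(v) for k,v in s.items()})
    cv2.imwrite(f'pics/{f}.png',cv2.cvtColor(s['color'],cv2.COLOR_RGB2BGR)); return s
def load(f): return dict(np.load(f'pics/{f}.npz'))
def cloud(s):
    z=s['z_map'];K=s['intrinsics'];v,u=np.mgrid[:400,:640]
    p=np.stack([(u-K[0,2])*z/K[0,0],(v-K[1,2])*z/K[1,1],z],-1)
    return p@s['rotation'].T+s['position']
def proj(s,P):
    c=(np.array(P)-s['position'])@s['rotation'];K=s['intrinsics'];c=c@K.T
    return c[...,:2]/c[...,2:]
def crop(f,u0,v0,u1,v1,k):
    im=cv2.imread(f'pics/{f}.png')[v0:v1,u0:u1]
    cv2.imwrite(f'pics/{f}_c{u0}_{v0}.png',cv2.resize(im,None,fx=k,fy=k,interpolation=cv2.INTER_CUBIC))
E
python3 - <<'E'
from h import *
for n in('top','side'):
    s=snap(n,n+'0'); print(n,s['position'],s['rotation'].round(3).tolist(),s['intrinsics'].tolist())
print(bot.observe())
E
```

```text
top [0.34440268 0.02975365 1.52466089] [-2.178, 2.116, -0.16] [[425.7687238957554, 0.0, 321.9318704963602], [0.0, 425.7687238957554, 202.01431595431035], [0.0, 0.0, 1.0]]
side [0.4191113  0.88996901 0.85870822] [-0.263, 2.8, -1.269] [[423.33703853778263, 0.0, 324.2980893963536], [0.0, 423.33703853778263, 206.62028782879003], [0.0, 0.0, 1.0]]
{'t': 0.1, 'qpos': array([-1.27488206e+00,  2.64665504e-01,  1.60523393e+00, -6.64067166e-06,
        1.27371376e+00, -3.68933998e-02]), 'qvel': array([ 0.00047055, -0.00139553, -0.00276853,  0.00137467,  0.0011753 ,
       -0.00021734]), 'joint_efforts': array([-3.50330047e-04, -5.03618574e+01, -3.58071363e+01,  7.30660418e-02,
        2.33809993e-02, -5.85024100e-05]), 'eef_pos': array([ 0.22033281, -0.63734283,  0.23752271]), 'orientation': array([-3.09622153e+00, -5.20035059e-01,  4.19520655e-04]), 'ft_force': array([-0.51341631,  0.7917247 , -0.98455185]), 'wrist_torque': array([-0.03094688, -0.03200968,  0.0215897 ]), 'grip_force': 0.0, 'gripper_width': 0.08830005916830154}
```

View pics/top0.png

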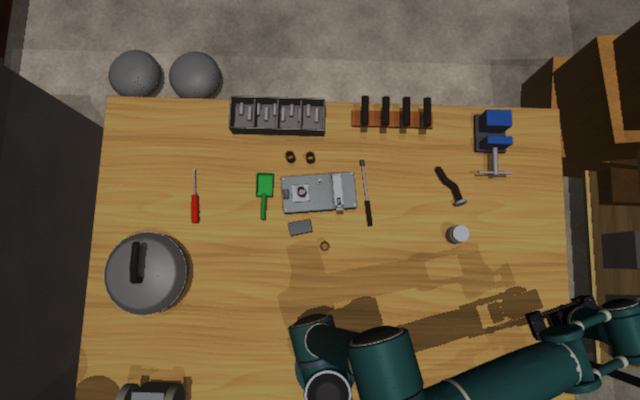

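View pics/side0.png

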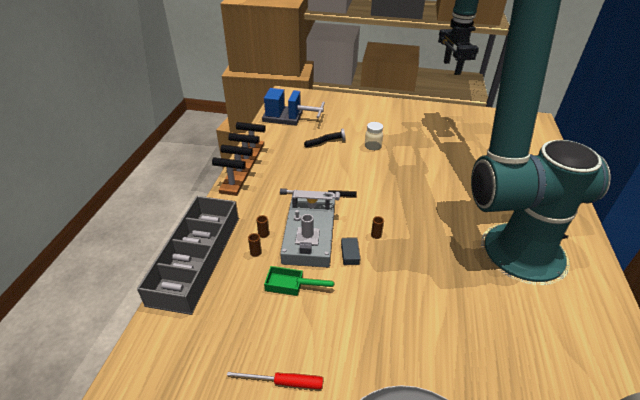

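The top view shows the stand at about (282–356, 172–214), with the hasp strap at (339,190), its pull near (339,210) and the platform with the sleeve at (301,192). In the side view the chrome sleeve stands on the platform at (307,228). The brown tubes at (262,226), (255,245) and (377,228) are the look-alikes. Next I measure the stand's pose.

```bash
sed -i "s/^def load.*/R=lambda s: cv2.Rodrigues(np.array(s['rotation']).ravel())[0] if np.size(s['rotation'])==3 else s['rotation']\ndef load(f): return dict(np.load(f'pics\/{f}.npz'))/; s/@s\['rotation'\].T/@R(s).T/; s/@s\['rotation'\];/@R(s);/" h.py
python3 - <<'E'
from h import *
for n in('top0','side0'):
    s=load(n);P=cloud(s);v,u=np.mgrid[:400,:640]
    print(n,'table z',np.median(P[...,2][(abs(P[...,0]-.55)<.05)&(abs(P[...,1])<.05)]))
    box=(u>275)&(u<362)&(v>165)&(v<222) if n=='top0' else (u>275)&(u<362)&(v>180)&(v<270)
    m=box&(abs(P[...,2]-.045)<.004)
    q=P[m][:,:2].astype(np.float32);r=cv2.minAreaRect(q);print(m.sum(),r,np.median(P[m][:,2]))
    hi=box&(P[...,2]>.06)
    print(np.c_[u[hi],v[hi],P[hi].round(3)*1000].astype(int)[::max(1,hi.sum()//50)].tolist())
crop('top0',270,160,370,230,8); crop('side0',265,180,365,275,6)
E
```

```text
top0 table z 0.04296501609785541
1593 ((0.5966581702232361, 0.043824031949043274), (0.1305725872516632, 0.25882118940353394), 6.297184944152832) 0.044758290087166364
[[296, 167, 344, 30, 1525], [331, 174, 655, 1, 84], [340, 174, 656, -31, 84], [339, 175, 651, -27, 90], [338, 176, 647, -24, 90], [336, 177, 643, -17, 91], [336, 178, 641, -17, 84], [334, 179, 637, -10, 87], [332, 180, 633, -3, 89], [318, 181, 631, 45, 75], [339, 181, 631, -28, 85], [338, 182, 627, -24, 84], [337, 183, 623, -21, 87], [338, 184, 619, -24, 90], [339, 185, 617, -28, 82], [335, 186, 612, -14, 89], [299, 187, 602, 108, 103], [337, 187, 611, -21, 77], [300, 188, 603, 106, 80], [337, 188, 606, -21, 88], [300, 189, 603, 107, 61], [337, 189, 601, -21, 94], [286, 190, 597, 155, 66], [334, 190, 599, -11, 84], [283, 191, 593, 165, 71], [333, 191, 595, -8, 87], [282, 192, 589, 168, 68], [305, 192, 590, 88, 79], [341, 192, 592, -35, 89], [303, 193, 582, 94, 107], [339, 193, 589, -28, 87], [297, 194, 581, 115, 89], [333, 194, 584, -8, 91], [282, 195, 580, 169, 60], [299, 195, 577, 108, 91], [336, 195, 582, -18, 84], [2
[... 1203 characters left out ...]
308, 201, 614, -8, 72], [296, 202, 647, -1, 68], [311, 203, 606, -14, 61], [326, 205, 562, -14, 60], [297, 213, 633, 47, 71], [303, 215, 605, 93, 110], [310, 216, 587, 92, 109], [304, 218, 603, 94, 100], [308, 219, 592, 92, 97], [313, 220, 577, 103, 107], [303, 222, 600, 117, 108], [307, 223, 590, 117, 106], [312, 224, 578, 108, 96], [304, 226, 597, 118, 95], [309, 227, 584, 118, 94], [302, 229, 604, 113, 78], [306, 230, 592, 118, 82], [311, 231, 580, 112, 74], [304, 233, 598, 119, 70], [310, 234, 582, 115, 66], [300, 242, 601, 153, 71], [307, 243, 583, 148, 66], [311, 244, 572, 152, 67], [304, 246, 588, 164, 70], [307, 247, 580, 165, 68], [299, 249, 600, 170, 63], [325, 250, 419, 890, 859]]
```

View pics/top0_c270_160.png

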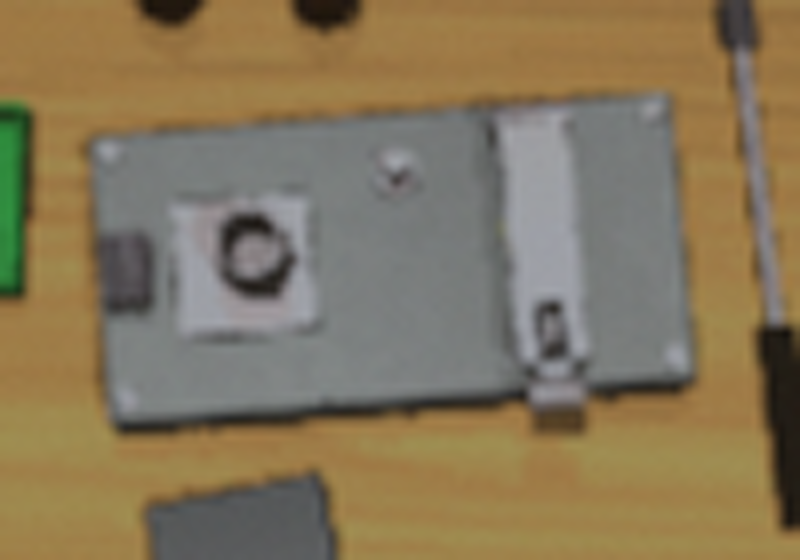

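View pics/side0_c265_180.png

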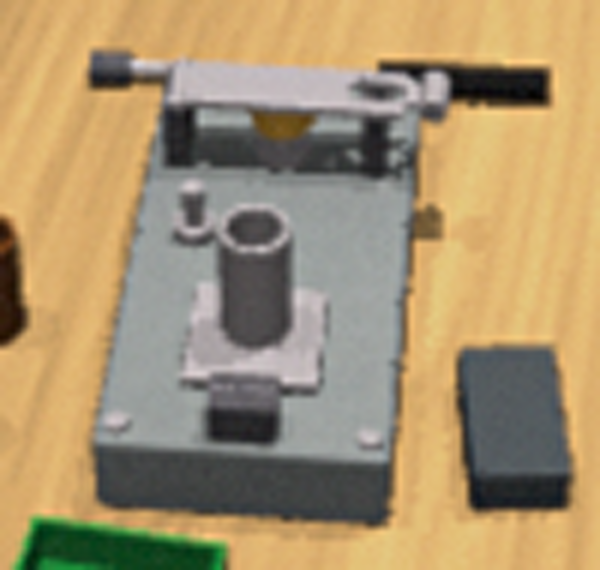

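The crops agree. In the top crop the strap runs over the knob with its pull at (556,405), the platform and sleeve are at (250,260), and the gauge is at (127,272). In the side crop the brass knob shows under the strap at (283,122) and the pull at (435,95). The chrome sleeve on the platform at (255,280) is the one meant, because the brown tubes stand off the stand. From both cameras the stand is at about (0.5974, 0.0452) with yaw 6.25°, which puts the pull at about (0.533, -0.027).

Request:
move_arm(rows=[[[495,-475,37,0.224],[495,-475,37,0.224],[495,-475,37,0.224],[495,-475,37,0.224],[495,-475,37,0.224],[495,-475,37,0.224],[495,-475,37,0.224],[495,-475,37,0.224],[495,-475,37,0.224],[495,-475,37,0.224],[495,-475,37,0.224],[495,-475,37,0.224],[495,-475,37,0.224],[495,-475,37,0.224],[495,-475,37,0.224],[495,-475,37,0.224],[495,-475,37,0.224],[495,-475,37,0.224]]], claw=1)

```text
t: 1.9
eef_pos: [0.5326, -0.0286, 0.2016]
orientation: [3.137, 0.168, -0.001]
ft_force: [-0.6, 0.1, 0.0]
gripper_width: 0.0879
grip_force: 0.0
```

```bash
python3 - <<'E'
from h import *
print({k:v for k,v in bot.observe().items() if k in('t','qpos','eef_pos','orientation','ft_force')})
a=np.deg2rad(6.25);E=np.array([[np.cos(a),-np.sin(a)],[np.sin(a),np.cos(a)]])
for n,c in(('top0',(.5967,.0438)),('side0',(.5982,.0465))):
    P=cloud(load(n)); L=(P[...,:2]-c)@E*1000; z=P[...,2]*1000
    def med(x0,x1,y0,y1,z0,z1):
        m=(L[...,0]>x0)&(L[...,0]<x1)&(L[...,1]>y0)&(L[...,1]<y1)&(z>z0)&(z<z1); return m.sum(),np.median(z[m]) if m.any() else 0,L[m].mean(0).round(1) if m.any() else 0,(z[m].std()/max(1,m.sum())**.5)
    print(n,'table',med(-120,-75,50,125,-15,20),'house',med(-60,60,-20,30,35,54),'plat',med(-26,26,38,92,46,58),'gauge',med(-13,13,109,121,55,85),'pull',med(-80,-66,-76,-54,75,110),'sleevetop',med(-20,20,45,85,100,125))
E
```

```text
{'t': 1.9, 'qpos': array([-1.00145651e-01,  2.32819949e-02,  1.94746923e+00, -3.35252613e-04,
        1.17114991e+00,  1.36377523e+00]), 'eef_pos': array([ 0.5325934 , -0.02859617,  0.20163262]), 'orientation': array([ 3.13683955e+00,  1.67990559e-01, -5.53017285e-04]), 'ft_force': array([-0.62504539,  0.06037871,  0.01881219])}
top0 table (np.int64(121), np.float64(-0.6258638180658416), array([-88.1,  93.1]), np.float64(0.5344816602796686)) house (np.int64(464), np.float64(44.67596866452661), array([-1.1,  5.2]), np.float64(0.1582596710430707)) plat (np.int64(143), np.float64(51.08247589049086), array([-2.9, 66.5]), np.float64(0.207126182408852)) gauge (np.int64(26), np.float64(66.39468450213604), array([  0.4, 114.9]), np.float64(0.5527088038978302)) pull (np.int64(25), np.float64(89.42682091477417), array([-73.1, -64.6]), np.float64(0.7383579248218852)) sleevetop (np.int64(33), np.float64(109.2623378217339), array([ 0.6, 60.9]), np.float64(0.5681746934698467))
side0 table (np.int64(239), np.float64(1.9353149352981935), array([-92.5,  97.3]), np.float64(0.281908550348423)) house (np.int64(352), np.float64(46.691253950380705), array([-3.7,  5.2]), np.float64(0.09459870042893481)) plat (np.int64(186), np.float64(52.727547917092224), array([-1.1, 69.4]), np.float64(0.13773520242270293)) gauge (np.int64(38), np.float64(67.92699863703167), array([-1.000e-01,  1.154e+02]), np.float64(0.3379408364772763)) pull (np.int64(33), np.float64(92.06361674517882), array([-72.4, -62.1]), np.float64(0.6869357447097303)) sleevetop (np.int64(92), np.float64(108.44392538091391), array([ 0.4, 60.5]), np.float64(0.4527166849943597))
```

Both cameras put the gauge about 15.2 mm above the resting platform. Now I go down over the pull and grip its ends.

Request:
move_arm(rows=[[[0,-1,40,0],[0,-1,80,0],[0,-1,110,0],[0,-1,125,0],[0,-1,125,0],[0,-1,125,0]]])

```text
t: 2.5
eef_pos: [0.5338, -0.027, 0.0777]
orientation: [3.137, 0.169, 0.002]
ft_force: [0.0, -0.8, 0.0]
gripper_width: 0.0879
grip_force: 0.0
```

Request:
move_arm(rows=[[[0,0,0,0],[0,0,0,0],[0,0,0,0],[0,0,0,0],[0,0,0,0],[0,0,0,0],[0,0,0,0],[0,0,0,0],[0,0,0,0],[0,0,0,0]]], claw=-1)

```text
t: 3.5
eef_pos: [0.5333, -0.0293, 0.0768]
orientation: [3.132, 0.173, 0.0]
ft_force: [0.7, -11.6, 0.8]
gripper_width: 0.0235
grip_force: 30.0
```

```bash
python3 - <<'E'
from h import *
s=snap('side','side1'); print(bot.observe()['t'])
crop('side1',265,130,365,230,6)
r=122.04;t0=.0246
for th in np.linspace(0.1,2.0,20):
    print(round(th,2),(r*(np.cos(t0)-np.cos(th+t0))).round(),(-r*(np.sin(th+t0)-np.sin(t0))).round())
E
```

```text
3.55
0.1 1.0 -12.0
0.2 3.0 -24.0
0.3 6.0 -36.0
0.4 11.0 -47.0
0.5 16.0 -58.0
0.6 23.0 -68.0
0.7 31.0 -78.0
0.8 39.0 -87.0
0.9 49.0 -94.0
1.0 59.0 -101.0
1.1 69.0 -107.0
1.2 81.0 -112.0
1.3 92.0 -115.0
1.4 104.0 -118.0
1.5 116.0 -119.0
1.6 129.0 -119.0
1.7 141.0 -118.0
1.8 153.0 -115.0
1.9 164.0 -111.0
2.0 176.0 -107.0
```

View pics/side1_c265_130.png

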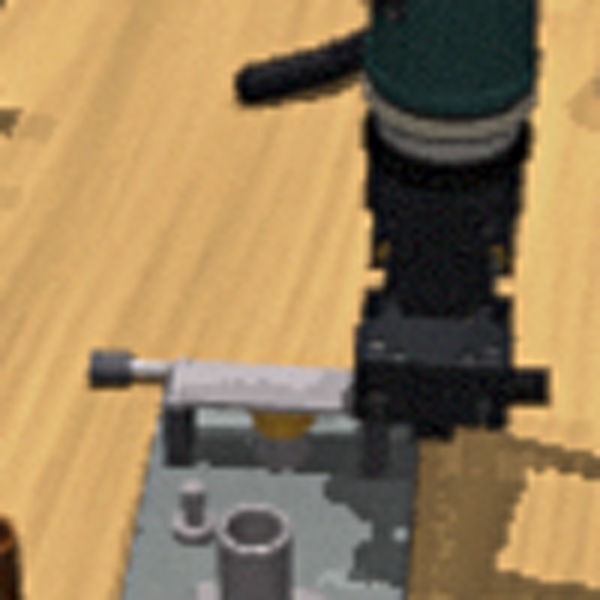

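The gripper holds the pull by its ends at about (435,385), at an opening of 23.5 mm, which matches the 24 mm bar. I now swing it along the arc.

Request:
move_arm(rows=[[[1,2,-12,0],[3,2,-24,0],[6,2,-36,0],[11,2,-47,0],[16,2,-58,0],[23,2,-68,0],[31,2,-78,0],[39,2,-87,0],[49,2,-94,0],[59,2,-101,0],[59,2,-101,0]]])

```text
t: 4.65
eef_pos: [0.5928, -0.023, 0.1789]
orientation: [3.135, 0.171, 0.001]
ft_force: [-1.1, -6.9, -0.3]
gripper_width: 0.0236
grip_force: 30.0
```

```bash
python3 - <<'E'
from h import *
s=snap('side','side2'); crop('side2',265,130,365,230,5)
E
```

```text
(no output)
```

View pics/side2_c265_130.png

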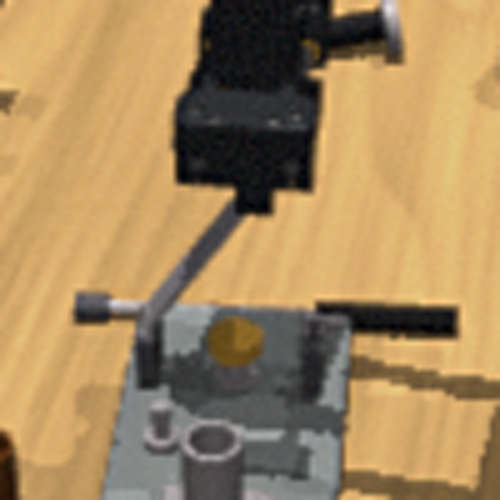

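The hasp is up at about 1 rad with the pull still held at (253,195), and the knob is now uncovered at (235,340). I carry on past upright.

Request:
move_arm(rows=[[[10,1,-6,0],[22,1,-11,0],[33,1,-14,0],[45,1,-17,0],[57,1,-18,0],[70,1,-18,0],[82,1,-17,0],[94,1,-14,0],[105,1,-10,0],[111,1,-8,0],[111,1,-8,0]]])

```text
t: 5.8
eef_pos: [0.7049, -0.0109, 0.1864]
orientation: [3.137, 0.171, 0.006]
ft_force: [1.2, -5.0, 4.9]
gripper_width: 0.0233
grip_force: 30.0
```

Request:
move_arm(rows=[[[0,0,0,0],[0,0,0,0],[0,0,0,0],[0,0,-20,0],[0,0,-40,0],[0,0,-40,0],[0,0,-40,0],[0,0,-40,0],[0,0,-40,0],[0,0,-40,0]]], claw=1)

```text
t: 6.8
eef_pos: [0.7018, -0.0108, 0.2244]
orientation: [-3.137, -0.171, 0.003]
ft_force: [-0.0, 0.4, 0.2]
gripper_width: 0.088
grip_force: 0.0
```

```bash
python3 - <<'E'
from h import *
s=snap('side','side3'); crop('side3',235,120,365,230,5)
s=snap('top','top3'); P=cloud(s); a=np.deg2rad(6.25);E=np.array([[np.cos(a),-np.sin(a)],[np.sin(a),np.cos(a)]])
for n,c in(('side3',(.5982,.0465)),('top3',(.5967,.0438))):
    P=cloud(load(n));L=(P[...,:2]-c)@E*1000;z=P[...,2]*1000
    m=(abs(L[...,0])<25)&(abs(L[...,1]+65)<25)&(z>68)&(z<95); print(n,m.sum(),L[m].mean(0) if m.any() else 0,np.median(z[m]) if m.any() else 0)
E
```

```text
side3 87 [ -1.05209501 -63.74690584] 79.99486724338556
top3 0 0 0
```

View pics/side3_c235_120.png

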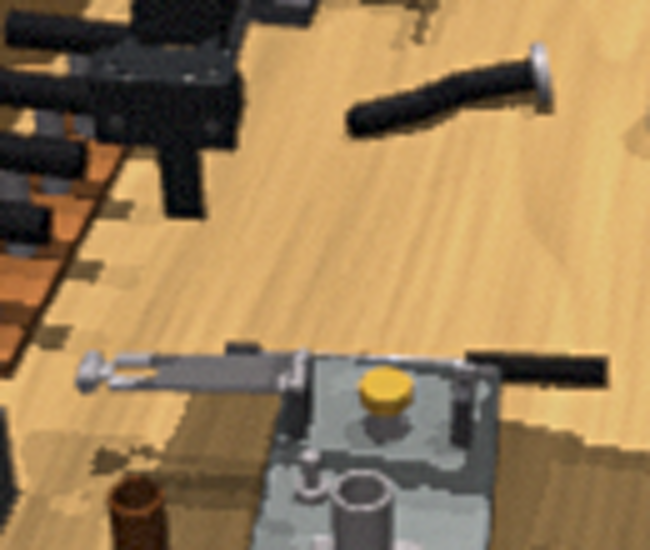

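The hasp lies fully back, with its pull at (90,372), and the knob is free at (385,390). I shut the fingers, move above the knob and go down to just over it.

Request:
move_arm(rows=[[[-40,-2,0,0],[-80,-2,0,0],[-98,-2,0,0],[-98,-2,0,0],[-98,-2,40,0],[-98,-2,80,0],[-98,-2,110,0],[-98,-2,125,0],[-98,-2,125,0],[-98,-2,125,0],[-98,-2,125,0]]], claw=-1)

```text
t: 8.0
eef_pos: [0.6068, -0.0196, 0.103]
orientation: [3.136, 0.171, 0.006]
ft_force: [-0.8, 0.2, 0.7]
gripper_width: 0.0027
grip_force: 0.0
```

Request:
move_arm(rows=[[[-1,0,8,0],[-1,0,16,0],[-1,0,21,0],[-1,0,24,0],[-1,0,27,0],[-1,0,30,0],[-1,0,33,0],[-1,0,36,0],[-1,0,36,0],[-1,0,36,0],[-1,0,36,0]]])

```text
t: 9.1
eef_pos: [0.6035, -0.0196, 0.0658]
orientation: [-3.137, -0.171, 0.001]
ft_force: [-4.4, 0.4, 9.4]
gripper_width: 0.0002
grip_force: 4.5
```

```bash
cat > m.py <<'E'
from h import *
import sys
a=np.deg2rad(6.25);E=np.array([[np.cos(a),-np.sin(a)],[np.sin(a),np.cos(a)]])
G=[];n=sys.argv[1]
for i in range(6):
    s=snapshot('side');P=cloud(s);L=(P[...,:2]-(.5982,.0465))@E*1000;z=P[...,2]*1000
    def med(x0,x1,y0,y1,z0,z1):
        m=(L[...,0]>x0)&(L[...,0]<x1)&(L[...,1]>y0)&(L[...,1]<y1)&(z>z0)&(z<z1); return m.sum(),np.median(z[m])
    G.append([med(-26,26,85,94,46,85)[1],med(-26,-18,38,92,49,85)[1],med(18,26,38,92,49,85)[1],med(-12,12,110,120,60,85)[1],med(-60,60,-20,30,35,54)[1],med(-20,20,45,85,100,145)[1]])
print('platL platF platB gauge house sleevetop',np.mean(G,0).round(2),np.std(G,0).round(2))
s=snap('side',n);crop(n,270,190,350,270,7)
b=bot.observe();print(b['t'],b['eef_pos'],b['ft_force'])
E
python3 m.py side4
```

```text
platL platF platB gauge house sleevetop [ 64.83  66.14  65.93  68.    46.94 117.11] [0.42 0.15 0.24 0.33 0.1  0.49]
9.45 [ 0.60351424 -0.01956461  0.06588761] [-5.2504599   0.06242522  9.40375071]
```

View pics/side4_c270_190.png

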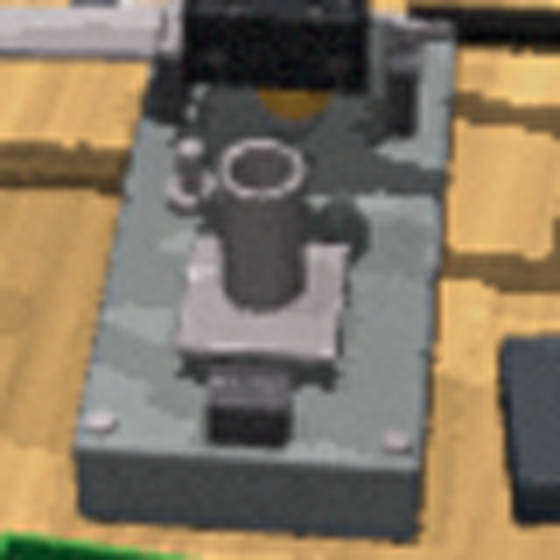

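The platform has risen with the sleeve standing on it at (262,230). Its top is at 66.0 mm against 68.0 mm for the gauge at (250,378), so it needs about 2 mm more.

Request:
move_arm(rows=[[[0,0,1,0],[0,0,2,0],[0,0,2,0],[0,0,2,0],[0,0,2,0],[0,0,2,0],[0,0,2,0],[0,0,2,0]]])

```text
t: 10.25
eef_pos: [0.6035, -0.0196, 0.064]
orientation: [-3.137, -0.171, 0.001]
ft_force: [-4.8, 0.2, 9.6]
gripper_width: 0.0004
grip_force: 4.8
```

```bash
python3 m.py side5
```

```text
platL platF platB gauge house sleevetop [ 66.82  67.97  68.01  68.24  46.94 118.2 ] [0.34 0.17 0.26 0.3  0.04 0.32]
10.6 [ 0.60349637 -0.01957685  0.06396256] [-4.70211468  0.01383248  9.63429705]
```

View pics/side5_c270_190.png

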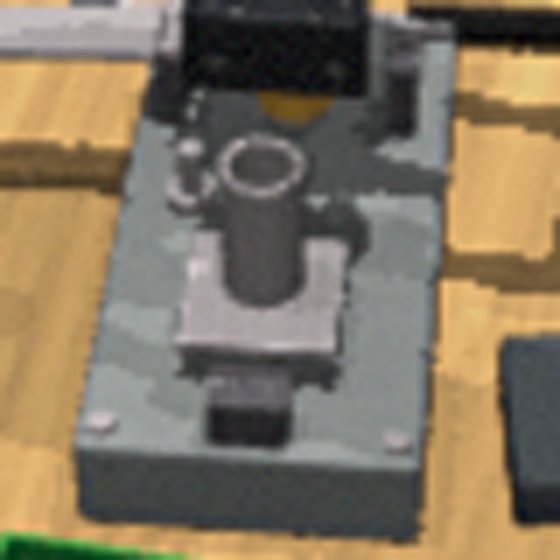

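The platform top is at 68.0 mm and the gauge at 68.2 mm, so they are level. The sleeve is upright at (262,225), and the knob is held steady at about 9.6 N. It has been held there for more than 0.5 s, so I hand the job in.

```bash
python3 -c "
from station import job
print(job.job_done())"
```

```text
the job is handed in; nothing more can be done
None
```

I handed the job in at about 10.6 s with the hasp fully over backwards, the knob held down at about 9.6 N, the platform level with the gauge to about 0.2 mm by camera, and the sleeve standing upright; no verdict came back.

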